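Clip the hand magnifier into the viewing stand

ROBOT

A 6-joint arm with a two-finger parallel gripper is mounted at the origin on the work surface. World frame = base frame: x ahead of the robot, y to its left, z up, the work surface at z = 0. Lengths are in m, angles in rad, forces in N, time in s.
With the tool pointing down it reaches from about 0.35 to 0.925 m from the base axis. Payload 6.4 kg.
Tool frame: the origin (TCP) lies at the very end of the fingers, on their centre line; the grasp point (between the pads) lies 19 mm behind it; y points along the fingers, x is the direction in which the jaws open and shut, and the axes are right-handed (so a half turn about y gives the same grasp; the last joint's range is limited). The gripper opens to 85 mm and grips with 20 to 120 N. Pads are 22 mm wide; open, the fingers measure 114 mm over their backs; the gripper's body (76 mm by 85 mm) begins 54 mm behind the grasp point. The pads swing forward as they close: fully open they stand 13 mm farther back than shut.
Start: joints at [-1.436, 0.245, 1.558, -0, 1.339, -0.174], TCP at [0.198, -0.619, 0.231] pointing down, gripper open.
Joint ranges: [-3.13, 3.13], [-1.02, 2.26], [0.13, 2.54], [-0.95, 4.09], [0.21, 2.88], [-2.74, 2.74]. Speed limits (rad/s): [2.57, 2.57, 3.14, 3.14, 3.14, 3.14].

INTERFACE

Orientations are given as a 3x3 rotation matrix whose columns are the frame's x, y, z axes.
In Python, from station import bot gives the robot as it stands. The module is installed in compiled form; this text tells all that it offers.
- The arm moves only by the tool move_arm, never from a script. Its argument "motion" is a list of rows, each a list of 3 entries, a list of its own where there are three numbers: the shift along the tool's x, y, z in m, then the turn, a rotation vector about the tool's x, y, z in rad, then the finger opening in m, from 0 to 0.0854. A call has 1 to 10 rows; each row shifts and turns the commanded pose from where the row before left it, along the tool's axes as they then stand; what a row does not reach is not made up. A row lasts 1/12 s, in which the tool goes at most 41.7 mm and 7.16 degrees, less where a joint would pass 70% of its speed; a pose out of reach is approached as far as the arm can. A call with a gripper value outside its range is refused whole. The fingers move at their own pace and stop on an object; "newtons" is the grip in N (left out, the last holds). Time passes only in rows, so rows that do not move let the fingers close. It gives the time, the measured TCP pose, the force and the opening at its end, in the units of the state.
- bot.read_state(): the state, without advancing time (a new reading comes with each control period).
- bot.capture(name): name is "scene" or "top"; returns a dict with "color" (480x640x3 uint8, red, green, blue), "fx", "fy", "cx", "cy" (pixels), "world_to_cam" (4x4, takes a point from world to camera coordinates). Camera axes: x right, y down, z forward; pixel columns grow to the right and rows downward; lengths in m; the calibration is good to about 2 mm. A picture is of the moment at which its call begins. There is no depth.
- bot.sign_off(): hands the job in, once; it reports no verdict.
The state is a dict: "clock": time; "joint_pos": joint angles; "joint_velocities": joint speeds; "joint_torque": joint torques, N m; "eef_pos": TCP position; "ee_rot": TCP orientation; "ft_force": force on the tool from outside, world axes, zero at the start; "torque": the same for the moment, N m; "grip_width": opening from 0.0 (shut) to 1.0 (fully open).
Only numpy, scipy, OpenCV 4.12 (cv2) and the standard library are available. Lean on these libraries where they do the work, as an engineer would, in place of code of your own. Each camera call takes 0.05 s, during which the arm holds its last target.

TASK

Mount the hand magnifier on the viewing stand so that its lens lies level over the specimen stage: press its handle down between the spring fingers of both clips until it has snapped in and sits fully home on both saddles, and slide it back along the clips until its end cap bears against the end stop and pushes the stop's sprung tip in. The stand is delicate: never push on it with more than about 25 N, and leave everything else on the bench where it is.

Things in the scene. Friction and masses are not known exactly. Their poses are not given: they have to be found in the camera images.
- magnifier: hand magnifier lying flat, 0.1 to 0.17 kg. x along the handle towards the lens, z up; origin on its underside, 11.5 mm below the handle axis. Round black handle, 16 mm diameter, x -71 to +39 mm; behind it a steel end cap 23 mm diameter, 12 mm long. It lies on cap, collar and lens ring, so the handle's underside is 3.5 mm above the bench. Balances 43 mm ahead of the origin
- handle_front (a point): on the handle's axis at the rear face of the steel collar (rear face of the end cap: 122 mm behind; collar: magnifier x +39 to +47 mm, 23 mm diameter, too big to enter a clip)
- handle_rear (a point): on the handle's axis 72 mm behind handle_front (magnifier x -33 mm)
- lens (a point): centre of the lens; steel ring round it 68 mm across and 23 mm thick, same either way up; 93 mm ahead of the magnifier's origin; a 12 mm thick neck joins ring and collar
- stand: fixed viewing stand: grey base plate 262 x 90 x 12 mm, two posts with a clip on each, and a round stage 64 mm across at x +93 mm. Origin on the underside midway between the clips; x along the clips towards the stage, z up. Clips centred at x -33 and +33 mm, each 12 mm long, so 54 mm of clear room for fingers between them, down to the base plate. Seated handle axis: 90 mm above the bench
- clip_front (a point): on the seated handle axis, at the front face (stage side) of the front clip; x towards the stage, z up. Press the handle in with its collar about 22 mm ahead of this face, then slide it back; with the cap on the stop the collar is 2 to 16 mm ahead of the face. Sliding a seated handle takes about 6 to 15 N. Released under a heavy push, it may spring a few mm
- end_stop: end stop of the stand: bracket 14 x 30 mm with a brass screw at handle height pointing forward, with a black sprung tip 16 mm across that meets the end cap. The screw is set anywhere in 14 mm, differently each time: find it by feel. The tip pushes in 3 mm, rising from 0.5 to 3.5 N on top of the sliding friction, then is rigid. Origin under the bracket, 113 mm behind the stand's; tip face 32 to 46 mm ahead of it
- clip_rear (a point): on the seated handle axis, in the middle of the rear clip. Each clip has a rigid V saddle below, where force climbs steeply, and two steel spring fingers, left and right
- lips (a point): midway between the lips of the front clip's fingers (rear clip alike), 6.7 mm above the seated axis. The lips must be spread about 3 mm a side; pressing the handle into both clips takes about 8 to 20 N in all, felt as a rise and then a drop as they snap over it. Past that, friction may leave it hanging a few mm above the saddles until it is pressed on to them
- flares (a point): midway between the flared tops of the front clip's fingers (rear clip alike), 19 mm above the seated axis; they stand about 25 mm apart there and guide the handle in; it meets them some 10 to 16 mm above its seat
- petri_dish: open glass dish 76 mm across, 14 mm high, with a twig bit in it, flat on the bench; a bystander, to be left alone
- marker_pen: pen 130 mm long, 15 mm thick, lying on the bench, no part of the job; a bystander, to be left alone
- sample_jar: amber jar 40 mm across, 55 mm high; a bystander, to be left alone
- beaker: glass beaker 86 mm across, 105 mm high; a bystander, to be left alone
- tweezers: steel tweezers 125 mm long, lying flat; a bystander, to be left alone
- slide_box: white open tray 100 x 75 x 35 mm; a bystander, to be left alone
Things that resemble listed ones, but are neither listed nor needed, are in the scene too. What is shaped like the magnifier but purple is not meant.

How it is judged:
By the outcome, as a careful person would: the job done as asked, in the order asked, and still so for the second after the job is handed in, with the robot touching nothing.
It also fails if it takes over 72 s, if anything falls off the work surface, if the arm or the gripper's body presses on something with over 40 N, if the wrist force passes 120 N, or if a joint passes its speed limit or range.

## Working session

There is one attempt and no reset: what is moved stays moved. The work goes in short steps, Python scripts to look and compute and a tool call to move; the robot and the scene stay as the last step left them, time stands still between calls to the robot, and variables do not carry over. Pictures are saved under pics/ and viewed, and the job is handed in when it is done.

Besides the shell and the picture viewer there is one more tool, called after "Call:" as name(argument=value, ...) on one line, values as JSON. move_arm: Moves the arm, as the interface text tells. Its arguments: {"type":"object","properties":{"motion":{"type":"array","items":{"type":"array"}},"newtons":{"type":"number"}},"required":["motion"]}

```bash
mkdir -p pics; cat > h.py <<'E'
import numpy as np,cv2
from station import bot
def cap(n,f):
    c=bot.capture(n); cv2.imwrite(f'pics/{f}.png',c['color'][:,:,::-1]); 
    np.savez(f'pics/{f}.npz',**c); return c
def ray(c,u,v,z):
    W=np.array(c['world_to_cam']);R=W[:3,:3];t=W[:3,3]
    o=-R.T@t; d=R.T@np.array([(u-c['cx'])/c['fx'],(v-c['cy'])/c['fy'],1.])
    return o+d*(z-o[2])/d[2]
def proj(c,p):
    W=np.array(c['world_to_cam']); q=W[:3,:3]@np.array(p)+W[:3,3]
    return c['fx']*q[0]/q[2]+c['cx'],c['fy']*q[1]/q[2]+c['cy']
def crop(f,x0,y0,x1,y1,s,o):
    im=cv2.imread(f'pics/{f}.png')[y0:y1,x0:x1]; cv2.imwrite(f'pics/{o}.png',cv2.resize(im,None,fx=s,fy=s,interpolation=cv2.INTER_CUBIC))
def tri(c1,p1,c2,p2):
    A=[]
    for c,(u,v) in((c1,p1),(c2,p2)):
        W=np.array(c['world_to_cam'])[:3]; x=(u-c['cx'])/c['fx'];y=(v-c['cy'])/c['fy']
        A+=[x*W[2]-W[0],y*W[2]-W[1]]
    A=np.array(A); return np.linalg.lstsq(A[:,:3],-A[:,3],rcond=None)[0]
E
python3 - <<'E'
from h import *
np.set_printoptions(precision=4,suppress=True)
for n in('top','scene'):
    c=cap(n,n+'0'); W=np.array(c['world_to_cam']); print(n,c['fx'],c['fy'],c['cx'],c['cy'],-W[:3,:3].T@W[:3,3]); print(W[:3,:3])
s=bot.read_state()
for k,v in s.items(): print(k,np.array(v))
E
```

```text
top 492.6041555433719 492.6041555433719 320.9542957237481 230.14830667054883 [ 0.3281 -0.0003  1.4029]
[[ 0.0072 -0.9997 -0.0236]
 [-0.9962 -0.0052 -0.0875]
 [ 0.0873  0.0242 -0.9959]]
scene 567.3648204961364 567.3648204961364 328.53986507391903 240.9592793910851 [ 0.9823 -0.3861  1.1034]
[[ 0.6056  0.7957 -0.0109]
 [ 0.6608 -0.5105 -0.5503]
 [-0.4434  0.326  -0.8349]]
clock 0.1
joint_pos [-1.4361  0.2457  1.5589 -0.      1.3387 -0.1741]
joint_velocities [-0.0001 -0.0021 -0.0039 -0.001   0.002  -0.0004]
joint_torque [ -0.0001 -43.0673 -32.7129  -0.0002   0.0028   0.    ]
eef_pos [ 0.1975 -0.6187  0.2303]
ee_rot [[ 0.3039 -0.0003  0.9527]
 [-0.9527  0.0018  0.3039]
 [-0.0018 -1.      0.0003]]
ft_force [ 0.7304 -1.0376  1.1093]
torque [-0.0345  0.0076 -0.0276]
grip_width 0.9961335805618089
```

View pics/top0.png

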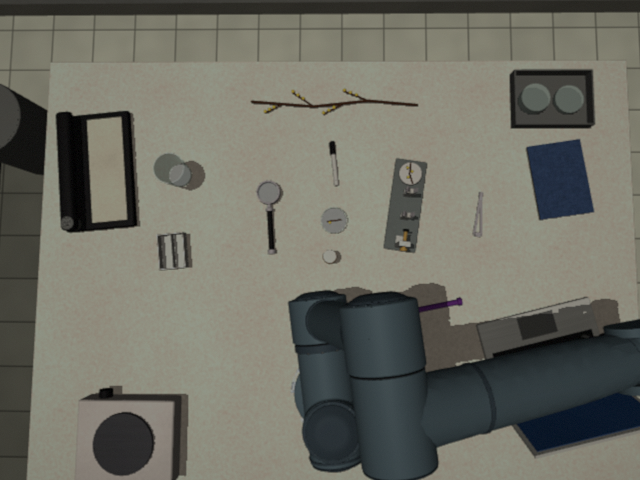

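View pics/scene0.png

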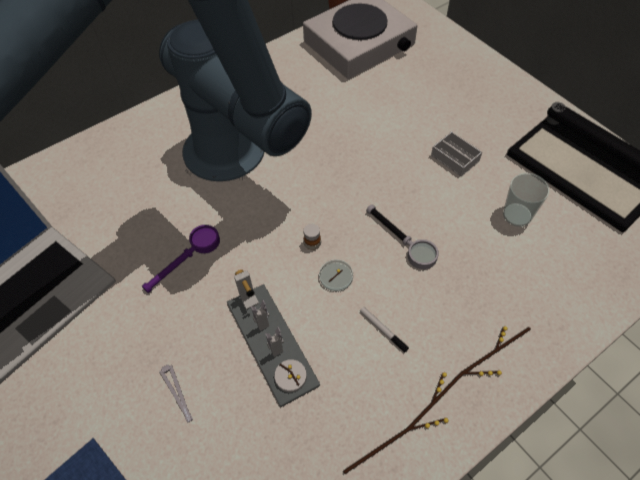

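The top view shows the magnifier with its lens near (268,192) and cap near (272,250). The stand runs from about (403,245) to (411,165), with the stage at the top. I'll enlarge both.

```bash
python3 - <<'E'
from h import *
crop('top0',240,170,300,265,6,'c1')
crop('top0',370,150,440,260,6,'c2')
crop('scene0',355,195,450,275,7,'c3')
crop('scene0',220,260,325,410,5,'c4')
E
```

```text
(no output)
```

View pics/c1.png

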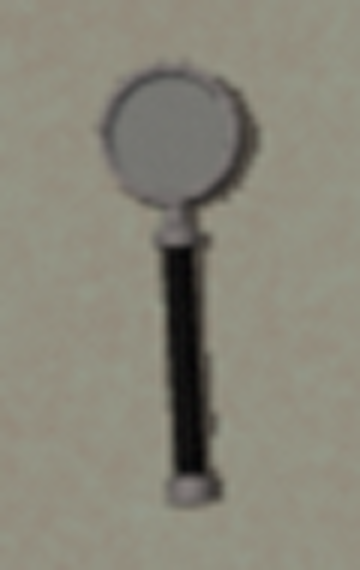

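View pics/c2.png

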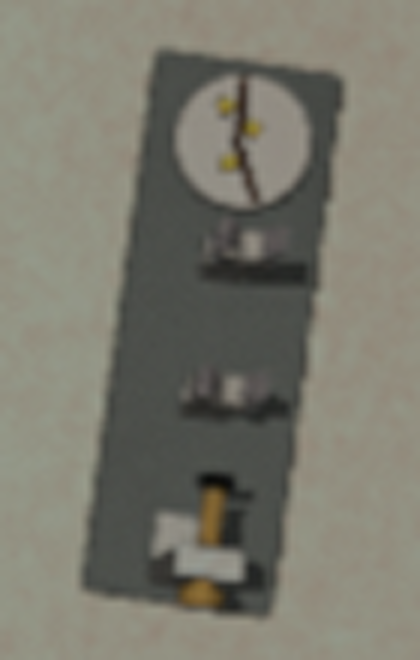

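View pics/c3.png

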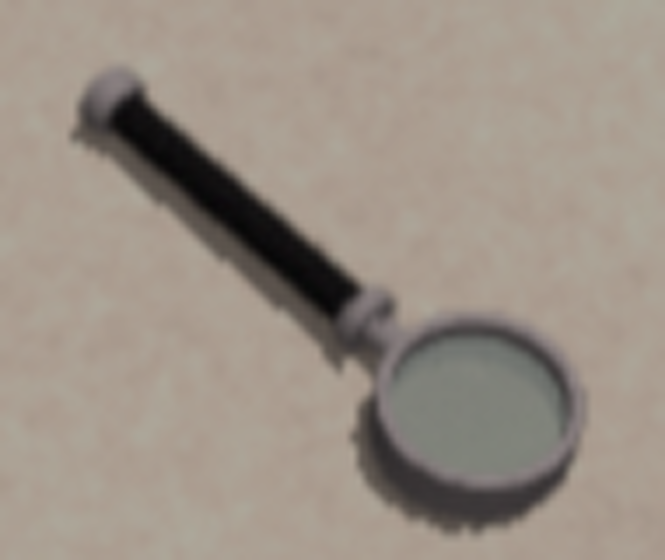

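View pics/c4.png

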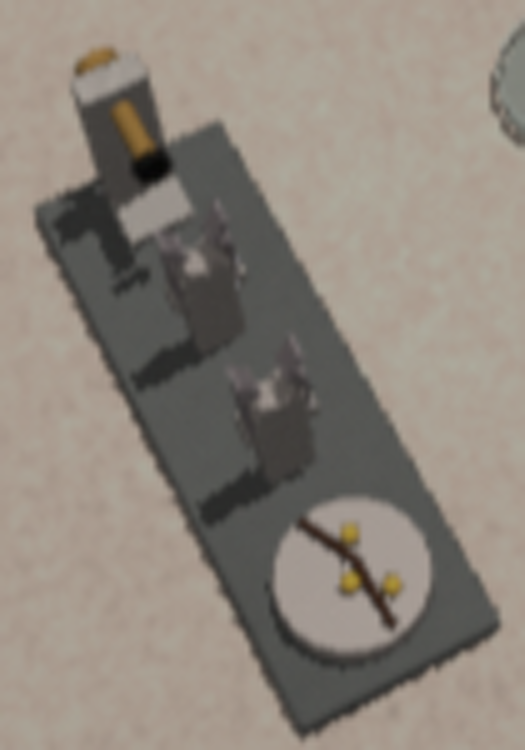

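```bash
cat > m.py <<'E'
from h import *
from scipy.optimize import least_squares
np.set_printoptions(precision=4,suppress=True)
t=dict(np.load('pics/top0.npz'));s=dict(np.load('pics/scene0.npz'))
un=lambda x0,y0,k,pts:[(x0+(x+.5)/k-.5,y0+(y+.5)/k-.5) for x,y in pts]
# stand plate
ct=un(370,150,6,[(158,52),(342,78),(270,614),(84,590)])
cs=un(220,260,5,[(498,625),(303,730),(38,208),(220,122)])
L=[(131,45),(131,-45),(-131,-45),(-131,45)]
for nm,cams in (('top',[(t,ct)]),('scene',[(s,cs[0:0]+[cs[0],cs[1],cs[2],cs[3]])])):
    for c,p in cams: print(nm,[ray(c,u,v,.012)[:2] for u,v in p])
E
python3 m.py
```

```text
top [array([ 0.6577, -0.1796]), array([ 0.6453, -0.2668]), array([ 0.39  , -0.2303]), array([ 0.4007, -0.1434])]
scene [array([ 0.6617, -0.1803]), array([ 0.6492, -0.2651]), array([ 0.3928, -0.2273]), array([ 0.4055, -0.1414])]
```

```bash
cat >> m.py <<'E'
def fit(obs,x0,lab):
    def T(q,p): 
        c_,s_=np.cos(q[2]),np.sin(q[2]); return [q[0]+c_*p[0]-s_*p[1],q[1]+s_*p[0]+c_*p[1],p[2]]
    f=lambda q:np.concatenate([np.array(proj(c,T(q,p)))-uv for c,p,uv in obs])
    r=least_squares(f,x0,loss='soft_l1'); print(lab,r.x,np.degrees(r.x[2]),'maxres',abs(f(r.x)).max()); print(f(r.x).reshape(-1,2).round(1).tolist()); return r.x,lambda p:T(r.x,p)
P=[(x/1000,y/1000,.012) for x,y in L]
A=[(t,p,uv) for p,uv in zip(P,ct)];B=[(s,p,uv) for p,uv in zip(P,cs)]
fit(A,[.52,-.2,-.14],'st top');fit(B,[.52,-.2,-.14],'st sc');q,T=fit(A+B,[.52,-.2,-.14],'st both')
# magnifier
mt=un(240,170,6,[(172,137),(179,247),(190,475),(191,505)])
ms=un(355,195,7,[(480,400),(352,310),(122,103),(97,112)])
M=[(.093,0,.0195),(.039,0,.0115),(-.071,0,.0115),(-.083,0,.0115)]
A=[(t,p,uv) for p,uv in zip(M,mt)][:3];B=[(s,p,uv) for p,uv in zip(M,ms)][:3]
fit(A,[.5,.1,0],'m top');fit(B,[.5,.1,0],'m sc');fit(A+B,[.5,.1,0],'m both')
for nm,c in(('top',t),('scene',s)):
  for lab,p in dict(stage=(.093,0,.03),cf=(.033,0,.09),cr=(-.033,0,.09),fl_f=(.033,.0125,.109),fr=(.033,-.0125,.109),lr=(-.033,.0125,.109),rr=(-.033,-.0125,.109),tip0=(-.081,0,.09),tip1=(-.067,0,.09)).items():
    u,v=proj(c,T(p)); x0,y0,k=(370,150,6) if nm=='top' else (220,260,5); print(nm,lab,int((u-x0+.5)*k),int((v-y0+.5)*k))
E
python3 m.py
```

```text
top [array([ 0.6577, -0.1796]), array([ 0.6453, -0.2668]), array([ 0.39  , -0.2303]), array([ 0.4007, -0.1434])]
scene [array([ 0.6617, -0.1803]), array([ 0.6492, -0.2651]), array([ 0.3928, -0.2273]), array([ 0.4055, -0.1414])]
st top [ 0.5234 -0.205  -0.1404] -8.045464315078357 maxres 0.9322561631349799
[[-0.3, -0.6], [0.4, -0.5], [0.3, 0.9], [-0.5, 0.3]]
st sc [ 0.5271 -0.2033 -0.1466] -8.402314043308976 maxres 1.4259863837140756
[[1.4, -0.1], [-0.5, 1.0], [-1.0, -0.2], [0.3, -0.9]]
st both [ 0.5257 -0.2042 -0.1446] -8.2845973168751 maxres 1.7973670224233729
[[-0.4, -1.4], [0.3, -1.2], [-0.2, 0.2], [-1.0, -0.6], [0.7, -0.5], [-1.1, 0.6], [-1.8, -0.4], [-0.5, -1.1]]
m top [0.4657 0.1784 0.0635] 3.639270304706134 maxres 0.7307511850634398
[[-0.1, -0.7], [0.0, 0.1], [0.0, 0.6]]
m sc [0.4663 0.1815 0.0677] 3.876297064053802 maxres 0.6016885273078287
[[-0.5, -0.2], [0.3, -0.3], [0.2, 0.6]]
m both [0.4662 0.1801 0.0659] 3.7744724841500976 maxres 1.0685035804392555
[[-0.7, -0.9], [-0.6, -0.1], [-0.5, 0.4], [-1.1, 0.2], [-0.2, 0.0], [-0.2, 0.8]]
top stage 245 127
top cf 247 230
top cr 227 375
top fl_f 226 218
top fr 282 227
top lr 205 365
top rr 262 374
top tip0 212 481
top tip1 217 450
scene stage 354 579
scene cf 273 393
scene cr 200 258
scene fl_f 298 358
scene fr 238 387
scene lr 223 222
scene rr 165 250
scene tip0 149 164
scene tip1 164 191
```

The two-camera fits agree to about 3 mm. The magnifier is at (0.466, 0.180) with yaw 3.8°, and the stand at (0.526, -0.204) with yaw -8.3°. I'll swing over to the magnifier.

Call:
move_arm(motion=[[[-0.028,0,0.03],[0,0.1215,0],0.045],[[-0.028,0,0.03],[0,0.1215,0],0.045],[[-0.028,0,0.03],[0,0,0],0.045],[[-0.028,0,0.03],[0,0,0],0.045],[[-0.028,0,0.03],[0,0,0],0.045],[[-0.028,0,0.03],[0,0,0],0.045],[[-0.028,0,0.03],[0,0,0],0.045],[[-0.028,0,0.03],[0,0,0],0.045],[[-0.036,0,0.015],[0,0,0],0.045],[[-0.039,0,0.003],[0,0,0],0.045]], newtons=80)

```text
clock: 0.93
eef_pos: [0.425, -0.2932, 0.231]
ee_rot: [[0.067, 0.0, 0.998], [-0.998, 0.0, 0.067], [-0.0, -1.0, 0.0]]
ft_force: [1.0, -0.4, 0.5]
grip_width: 0.526
```

Call:
move_arm(motion=[[[-0.04,0,0.006],[0,0,0],0.045],[[-0.04,0,0.006],[0,0,0],0.045],[[-0.04,0,0.006],[0,0,0],0.045],[[-0.04,0,0.006],[0,0,0],0.045],[[-0.04,0,0.006],[0,0,0],0.045],[[-0.04,0,0.006],[0,0,0],0.045],[[-0.04,0,0.006],[0,0,0],0.045],[[-0.04,0.005,0.006],[0,0,0],0.045],[[-0.04,0.015,0.006],[0,0,0],0.045],[[-0.03,0.025,0.003],[0,0,0],0.045]])

```text
clock: 1.77
eef_pos: [0.4562, 0.0993, 0.1889]
ee_rot: [[0.067, 0.006, 0.998], [-0.998, 0.0, 0.067], [0.0, -1.0, 0.006]]
ft_force: [0.3, -0.4, -0.3]
grip_width: 0.528
```

```bash
python3 - <<'E'
from h import *
c=cap('scene','s1'); crop('s1',340,130,460,280,4,'s1c'); s=bot.read_state(); print(s['eef_pos'],s['grip_width'],s['ft_force'])
E
```

```text
[0.45153953 0.1026775  0.18177201] 0.5280170184519175 [-4.16649336  1.12683655 -3.3530385 ]
```

View pics/s1c.png

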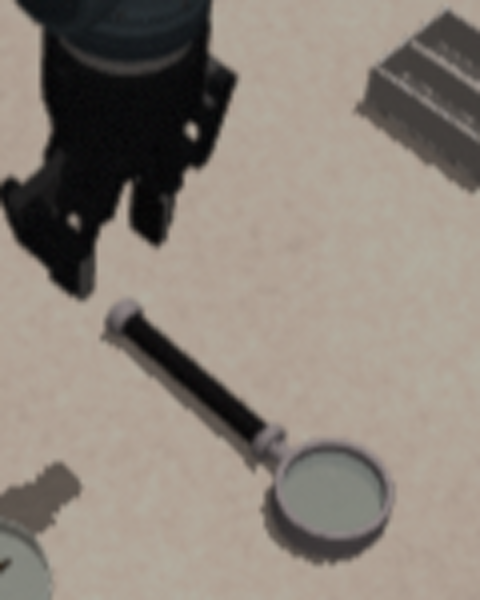

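Call:
move_arm(motion=[[[-0.025,0.01,0.002],[0,0,0],0.045],[[-0.025,0.02,0.002],[0,0,0],0.045],[[-0.0262,0.02,0.0028],[0,0,0],0.045],[[0,0.025,0],[0,0,0],0.045],[[0,0.025,0],[0,0,0],0.045],[[0,0.02,0],[0,0,0],0.045],[[0,0,0],[0,0,0],0.045],[[0,0,0],[0,0,0],0.045]])

```text
clock: 2.48
eef_pos: [0.4553, 0.1729, 0.0659]
ee_rot: [[0.066, -0.003, 0.998], [-0.998, -0.0, 0.066], [0.0, -1.0, -0.003]]
ft_force: [-0.0, -0.6, -0.2]
grip_width: 0.524
```

```bash
python3 - <<'E'
from h import *
c=cap('scene','s2'); crop('s2',340,130,460,280,4,'s2c'); c=cap('top','t2'); crop('t2',220,170,320,270,6,'t2c');s=bot.read_state(); print(s['eef_pos'],s['ee_rot'],s['grip_width'],s['ft_force'])
E
```

```text
[0.45737115 0.17312166 0.06809547] [[ 6.54694600e-02  2.05086435e-03  9.97852466e-01]
 [-9.97854558e-01  3.09045048e-04  6.54689621e-02]
 [-1.74113403e-04 -9.99997849e-01  2.06669735e-03]] 0.5316406456868844 [ 0.56684739 -0.56194821  0.31755522]
```

View pics/s2c.png

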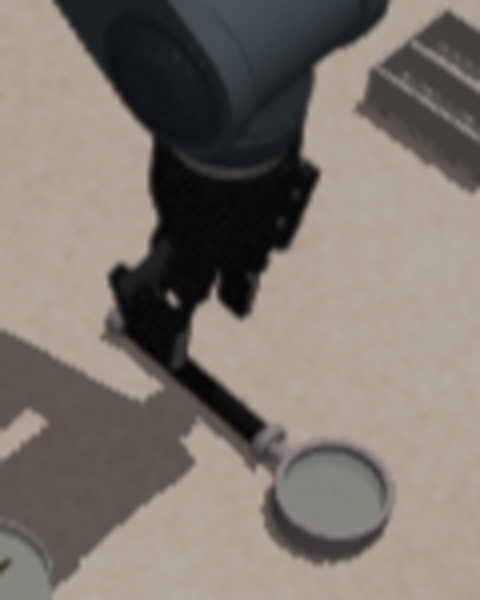

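View pics/t2c.png

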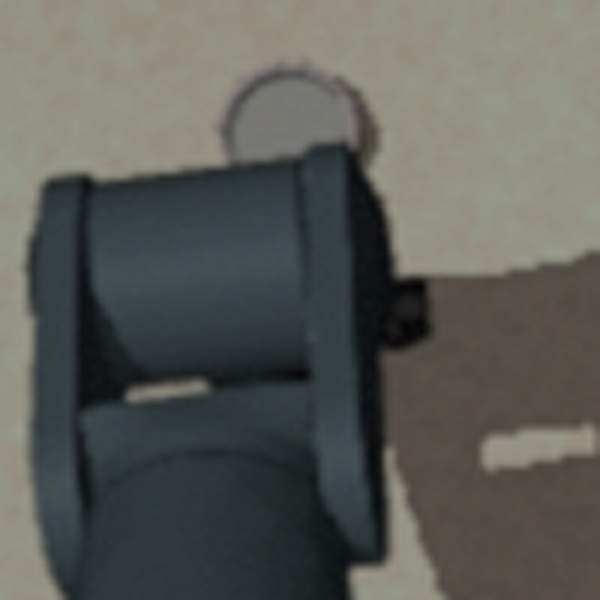

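Call:
move_arm(motion=[[[-0.0064,0.004,-0.0035],[0,0,0],0.045],[[0,0.02,0],[0,0,0],0.045],[[0,0.02,0],[0,0,0],0.045],[[0,0.01,0],[0,0,0],0.045],[[0,0.005,0],[0,0,0],0.045],[[0,0,0],[0,0,0],0.045],[[0,0,0],[0,0,0],0.045]])

```text
clock: 3.17
eef_pos: [0.4531, 0.1795, 0.0085]
ee_rot: [[0.066, 0.001, 0.998], [-0.998, 0.0, 0.066], [-0.0, -1.0, 0.001]]
ft_force: [-0.0, 0.4, 0.3]
grip_width: 0.53
```

```bash
python3 - <<'E'
from h import *
c=cap('scene','s3'); crop('s3',340,130,460,280,4,'s3c'); s=bot.read_state(); print(s['eef_pos'],s['grip_width'],s['ft_force'])
E
```

```text
[0.45339841 0.17948033 0.00884929] 0.5261211976572326 [-0.04658317 -0.32818325 -0.1415339 ]
```

View pics/s3c.png

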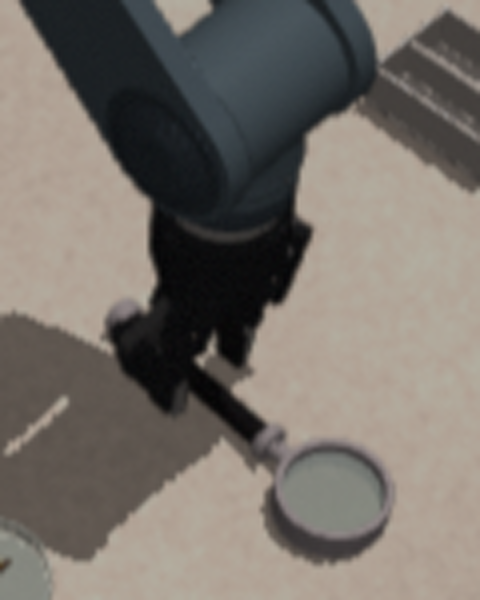

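The jaws straddle the handle. I'll lower the last few mm and close.

Call:
move_arm(motion=[[[0,0.004,0],[0,0,0],0.045],[[0,0.002,0],[0,0,0],0.03],[[0,0,0],[0,0,0],0.0],[[0,0,0],[0,0,0],0.0],[[0,0,0],[0,0,0],0.0],[[0,0,0],[0,0,0],0.0],[[0,0,0],[0,0,0],0.0],[[0,0,0],[0,0,0],0.0],[[0,0,0],[0,0,0],0.0]], newtons=90)

```text
clock: 3.97
eef_pos: [0.4525, 0.1793, 0.0021]
ee_rot: [[0.066, -0.0, 0.998], [-0.998, 0.0, 0.066], [-0.0, -1.0, -0.0]]
ft_force: [-2.7, -0.3, 5.4]
grip_width: 0.147
```

Call:
move_arm(motion=[[[0,0,0],[0,0,0],0.0],[[0,0,0],[0,0,0],0.0],[[0,0,0],[0,0,0],0.0]])

```text
clock: 4.22
eef_pos: [0.4526, 0.1793, 0.0021]
ee_rot: [[0.066, 0.0, 0.998], [-0.998, 0.0, 0.066], [-0.0, -1.0, 0.0]]
ft_force: [-2.7, 0.3, 5.1]
grip_width: 0.153
```

```bash
python3 - <<'E'
from h import *
c=cap('scene','s4'); crop('s4',340,130,460,280,4,'s4c'); s=bot.read_state(); print(s['eef_pos'],s['grip_width'],s['ft_force'],s['torque'])
E
```

```text
[0.45255889 0.17933609 0.00208028] 0.1474832418220164 [-2.23033593 -1.25927408  5.29728138] [-0.03665272  0.40066328  0.00739294]
```

View pics/s4c.png

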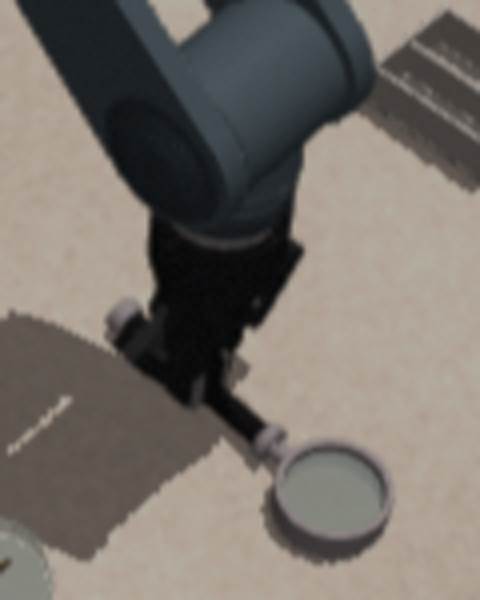

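Call:
move_arm(motion=[[[0,-0.005,0],[0,0,0],0.0],[[0,-0.01,0],[0,0,0],0.0],[[0,-0.015,0],[0,0,0],0.0],[[0,-0.01,0],[0,0,0],0.0],[[0,0,0],[0,0,0],0.0],[[0,0,0],[0,0,0],0.0],[[0,0,0],[0,0,0],0.0]])

```text
clock: 4.85
eef_pos: [0.4521, 0.1792, 0.0415]
ee_rot: [[0.066, -0.001, 0.998], [-0.998, -0.0, 0.066], [0.0, -1.0, -0.001]]
ft_force: [-0.2, -0.6, -1.1]
grip_width: 0.148
```

```bash
python3 - <<'E'
from h import *
c=cap('scene','s5'); crop('s5',340,130,460,280,4,'s5c'); s=bot.read_state(); print(s['eef_pos'],s['grip_width'],s['ft_force'],s['torque'])
E
```

```text
[0.45183096 0.17917232 0.04118126] 0.14810825420569884 [-0.22326879  0.12290856 -1.28623634] [ 0.02681566  0.05433276 -0.02891887]
```

View pics/s5c.png

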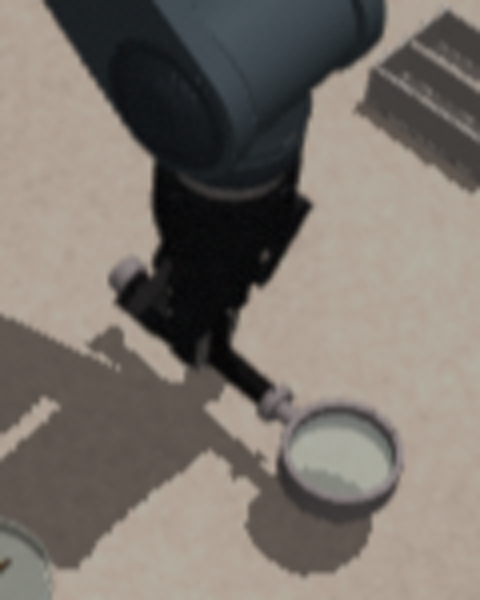

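Call:
move_arm(motion=[[[0,-0.03,0],[0,0.105,0],0.0],[[0,-0.03,0],[0,0.1046,0],0.0],[[0.025,-0.02,0.01],[0,0,0],0.0],[[0.037,-0.02,0.0137],[0,0,0],0.0],[[0.037,-0.01,0.0137],[0,0,0],0.0],[[0.037,-0.01,0.0137],[0,0,0],0.0],[[0.037,0,0.0137],[0,0,0],0.0],[[0.037,0,0.0137],[0,0,0],0.0],[[0.037,0,0.0137],[0,0,0],0.0],[[0.037,0,0.0137],[0,0,0],0.0]])

```text
clock: 5.73
eef_pos: [0.5156, -0.1165, 0.1598]
ee_rot: [[-0.144, -0.001, 0.99], [-0.99, 0.001, -0.144], [-0.001, -1.0, -0.001]]
ft_force: [1.4, 0.3, -2.0]
grip_width: 0.144
```

Call:
move_arm(motion=[[[0.034,0,0.013],[0,0,0],0.0],[[0.026,0,0.009],[0,0,0],0.0],[[0.017,0,0.006],[0,0,0],0.0],[[0.008,0,0.003],[0,0,0],0.0],[[0,0,0],[0,0,0],0.0],[[0,0,0],[0,0,0],0.0],[[0,0,0],[0,0,0],0.0]])

```text
clock: 6.32
eef_pos: [0.5343, -0.2016, 0.1602]
ee_rot: [[-0.142, -0.001, 0.99], [-0.99, 0.001, -0.142], [-0.001, -1.0, -0.001]]
ft_force: [-0.4, 0.9, -1.6]
grip_width: 0.145
```

```bash
python3 - <<'E'
from h import *
c=cap('scene','s6'); crop('s6',200,220,330,410,4,'s6c');c=cap('top','t6'); crop('t6',350,130,450,260,5,'t6c'); s=bot.read_state(); print(s['eef_pos'],s['ee_rot'],s['grip_width'],s['ft_force'],s['torque'])
E
```

```text
[ 0.53444702 -0.20174362  0.16049529] [[-1.41528496e-01 -3.80959342e-04  9.89934109e-01]
 [-9.89934110e-01  4.35615191e-04 -1.41528329e-01]
 [-3.77313796e-04 -9.99999833e-01 -4.38776610e-04]] 0.14973092605076113 [ 0.8128032   0.10479727 -1.19746967] [ 0.00192363  0.06235565 -0.00625531]
```

View pics/s6c.png

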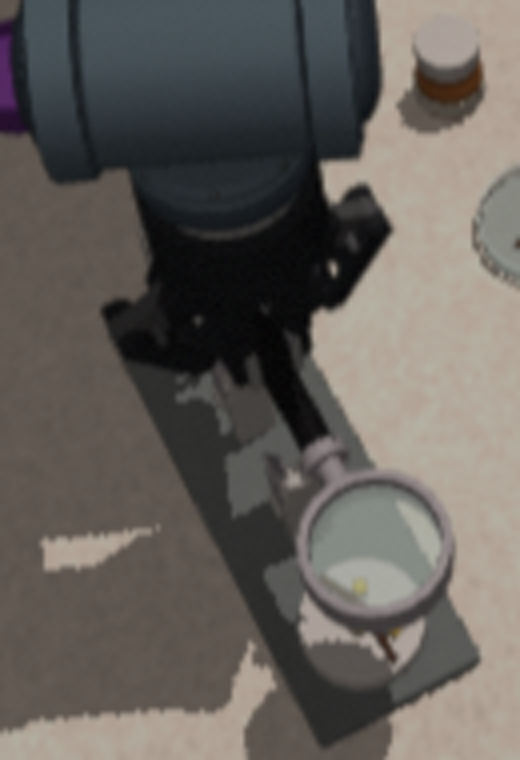

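View pics/t6c.png

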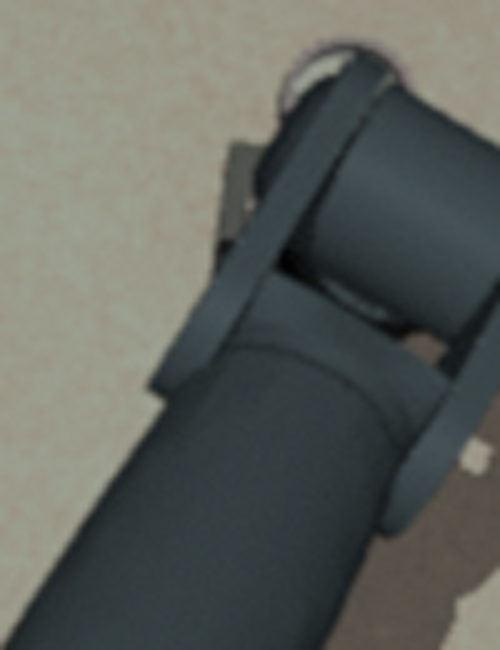

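```bash
python3 - <<'E'
from h import *
crop('scene0',240,285,300,365,10,'z1')
crop('top0',395,180,425,252,10,'z2')
E
```

```text
(no output)
```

View pics/z1.png

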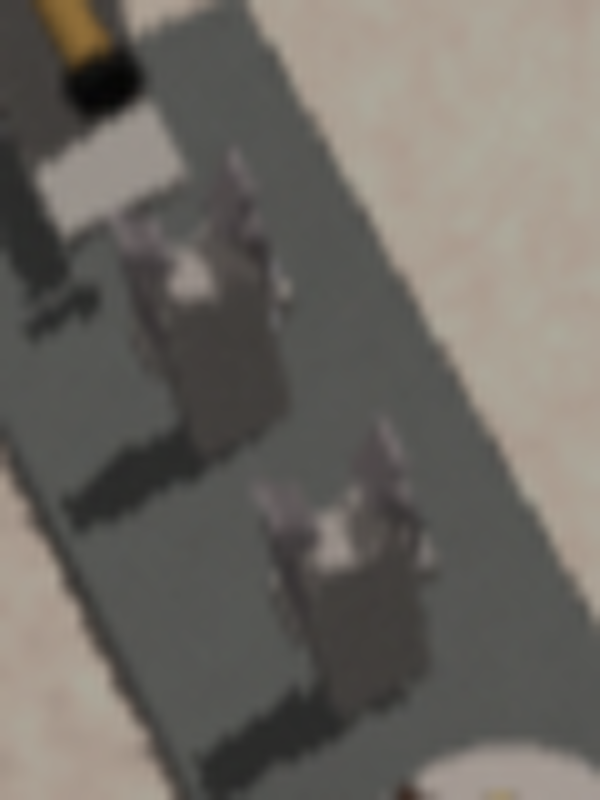

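View pics/z2.png

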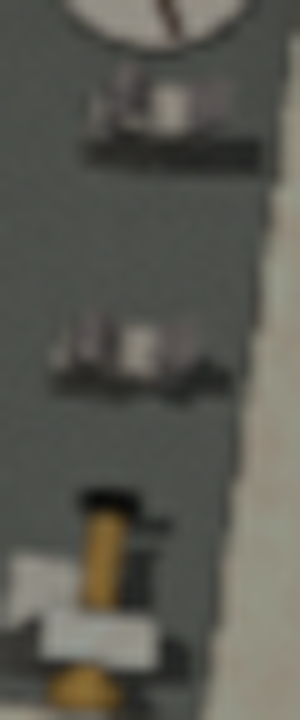

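```bash
cat > k.py <<'E'
from h import *
np.set_printoptions(precision=4,suppress=True)
s=dict(np.load('pics/scene0.npz'));t=dict(np.load('pics/top0.npz'))
def loc(q,p):
    c,sn=np.cos(q[2]),np.sin(q[2]);d=np.array(p[:2])-q[:2];return 1000*np.array([c*d[0]+sn*d[1],-sn*d[0]+c*d[1]])
qs=(.5271,-.2033,-.1466);qt=(.5234,-.205,-.1404)
def S(n,x0,y0,k,x,y,z,cam=s,q=qs):
    p=ray(cam,x0+(x+.5)/k-.5,y0+(y+.5)/k-.5,z);print(n,p[:2],'stand',loc(q,p).round(1))
S('post f base',240,285,10,378,692,.012);S('post r base',240,285,10,246,436,.012)
S('fl f +y rearcorner',240,285,10,382,415,.109);S('fl f -y rearcorner',240,285,10,258,485,.109)
S('fl r +y rearcorner',240,285,10,235,150,.109);S('fl r -y rearcorner',240,285,10,118,215,.109)
S('saddle f',240,285,10,335,540,.08);S('saddle r',240,285,10,192,275,.08)
S('tip',240,285,10,112,85,.09)
S('stage',220,260,5,352,573,.03)
S('lens now',200,220,4,376.5,547,.170); S('collar now',200,220,4,323,455,.170)
S('T saddle f',395,180,10,168,108,.08,t,qt);S('T saddle r',395,180,10,138,348,.08,t,qt)
S('T tip',395,180,10,110,492,.09,t,qt)
S('T stage',370,150,6,244,141,.03,t,qt)
E
python3 k.py
```

```text
post f base [ 0.558  -0.2093] stand [31.5 -1.5]
post r base [ 0.4942 -0.1991] stand [-33.1  -0.7]
fl f +y rearcorner [ 0.5498 -0.1927] stand [20.9 13.8]
fl f -y rearcorner [ 0.5474 -0.2196] stand [ 22.5 -13.1]
fl r +y rearcorner [ 0.4852 -0.1834] stand [-44.3  13.5]
fl r -y rearcorner [ 0.4831 -0.2095] stand [-42.6 -12.6]
saddle f [ 0.5535 -0.2093] stand [27.  -2.1]
saddle r [ 0.4889 -0.1999] stand [-38.3  -2.2]
tip [ 0.4483 -0.1911] stand [-79.8   0.5]
stage [ 0.6153 -0.2166] stand [89.2 -0.3]
lens now [ 0.6408 -0.215 ] stand [114.2   5. ]
collar now [ 0.591  -0.2089] stand [64.   3.8]
T saddle f [ 0.5534 -0.2119] stand [30.7 -2.6]
T saddle r [ 0.488  -0.2033] stand [-35.2  -3.3]
T tip [ 0.4482 -0.194 ] stand [-76.    0.4]
T stage [ 0.6111 -0.2172] stand [88.5  0.1]
```

Call:
move_arm(motion=[[[0.0035,0.005,-0.0035],[0,0,0],0.0],[[0,0.015,0],[0,0,0],0.0],[[0,0.015,0],[0,0,0],0.0],[[0,0.012,0],[0,0,0],0.0],[[0,0.007,0],[0,0,0],0.0],[[0,0,0],[0,0,0],0.0],[[0,0,0],[0,0,0],0.0]])

```text
clock: 7.0
eef_pos: [0.5305, -0.2061, 0.1064]
ee_rot: [[-0.143, -0.0, 0.99], [-0.99, 0.0, -0.143], [-0.0, -1.0, -0.001]]
ft_force: [1.0, -0.4, -1.9]
grip_width: 0.145
```

```bash
python3 - <<'E'
from h import *
c=cap('scene','s7'); crop('s7',210,250,325,400,5,'s7c'); s=bot.read_state(); print(s['eef_pos'],s['ee_rot'],s['grip_width'],s['ft_force'],s['torque'])
E
```

```text
[ 0.53096662 -0.20640738  0.10715379] [[-1.43162533e-01  6.98956675e-04  9.89698944e-01]
 [-9.89699132e-01 -4.48345508e-04 -1.43162243e-01]
 [ 3.43662871e-04 -9.99999655e-01  7.55943093e-04]] 0.14734679795026176 [ 0.39072492 -0.1454092  -1.86308361] [0.03527791 0.10736215 0.01306072]
```

View pics/s7c.png

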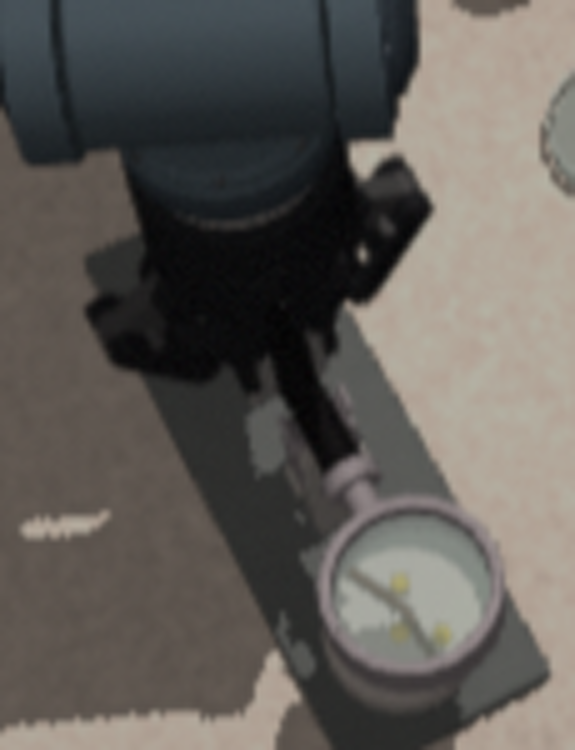

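```bash
cat > k2.py <<'E'
from k import *
print('---')
S('lens prev',200,220,4,376.5,547,.1815)
S('lens now',210,250,5,412.5,586,.128);S('collar',210,250,5,352,476,.1165)
S('handle',210,250,5,300,385,.1165)
E
python3 k2.py | sed '1,/---/d'
```

```text
lens prev [ 0.645  -0.2171] stand [118.7   3.5]
lens now [ 0.6398 -0.2211] stand [114.1  -1.2]
collar [ 0.5871 -0.2124] stand [60.6 -0.2]
handle [ 0.5446 -0.2071] stand [17.9 -1.2]
```

Call:
move_arm(motion=[[[-0.001,0.004,-0.001],[0,0,0],0.0],[[0,0.003,0],[0,0,0],0.0],[[0,0.002,0],[0,0,0],0.0],[[0,0,0],[0,0,0],0.0],[[0,0,0],[0,0,0],0.0]])

```text
clock: 7.47
eef_pos: [0.5297, -0.2051, 0.0976]
ee_rot: [[-0.143, -0.0, 0.99], [-0.99, 0.0, -0.143], [-0.0, -1.0, -0.0]]
ft_force: [0.2, -0.1, -1.3]
grip_width: 0.151
```

Call:
move_arm(motion=[[[0,0.002,0],[0,0,0],0.0],[[0,0.001,0],[0,0,0],0.0],[[0,0,0],[0,0,0],0.0],[[0,0,0],[0,0,0],0.0]])

```text
clock: 7.8
eef_pos: [0.5301, -0.2051, 0.095]
ee_rot: [[-0.143, 0.001, 0.99], [-0.99, -0.0, -0.143], [-0.0, -1.0, 0.001]]
ft_force: [0.5, 0.9, 1.3]
grip_width: 0.147
```

Call:
move_arm(motion=[[[0,0.002,0],[0,0,0],0.0],[[0,0,0],[0,0,0],0.0],[[0,0,0],[0,0,0],0.0]])

```text
clock: 8.05
eef_pos: [0.5306, -0.2056, 0.0939]
ee_rot: [[-0.143, 0.002, 0.99], [-0.99, -0.001, -0.143], [0.001, -1.0, 0.002]]
ft_force: [-1.1, 2.2, 4.9]
grip_width: 0.151
```

Call:
move_arm(motion=[[[0,0.0015,0],[0,0,0],0.0],[[0,0,0],[0,0,0],0.0],[[0,0,0],[0,0,0],0.0]])

```text
clock: 8.3
eef_pos: [0.531, -0.2059, 0.0932]
ee_rot: [[-0.143, 0.002, 0.99], [-0.99, -0.002, -0.143], [0.001, -1.0, 0.003]]
ft_force: [-1.0, 1.2, 8.9]
grip_width: 0.151
```

Call:
move_arm(motion=[[[0,0.0015,0],[0,0,0],0.0],[[0,0,0],[0,0,0],0.0],[[0,0,0],[0,0,0],0.0]])

```text
clock: 8.55
eef_pos: [0.5315, -0.2061, 0.0923]
ee_rot: [[-0.143, 0.004, 0.99], [-0.99, -0.002, -0.143], [0.002, -1.0, 0.004]]
ft_force: [-1.5, 1.9, 9.9]
grip_width: 0.149
```

Call:
move_arm(motion=[[[0,0.0015,0],[0,0,0],0.0],[[0,0,0],[0,0,0],0.0],[[0,0,0],[0,0,0],0.0]])

```text
clock: 8.8
eef_pos: [0.5318, -0.2062, 0.0908]
ee_rot: [[-0.143, 0.004, 0.99], [-0.99, -0.002, -0.143], [0.002, -1.0, 0.005]]
ft_force: [0.3, 1.3, 9.3]
grip_width: 0.149
```

```bash
python3 - <<'E'
from h import *
c=cap('scene','s8'); crop('s8',230,290,325,400,7,'s8c'); s=bot.read_state(); print(s['eef_pos'],s['ee_rot'],s['grip_width'],s['ft_force'],s['torque'])
E
```

```text
[ 0.53180758 -0.20620806  0.09083886] [[-0.14329954  0.00448075  0.98966922]
 [-0.98967755 -0.00256187 -0.14328914]
 [ 0.00189336 -0.99998668  0.00480161]] 0.1499035589405034 [0.16068502 2.40763325 9.70203197] [0.24683102 0.13158397 0.01549318]
```

View pics/s8c.png

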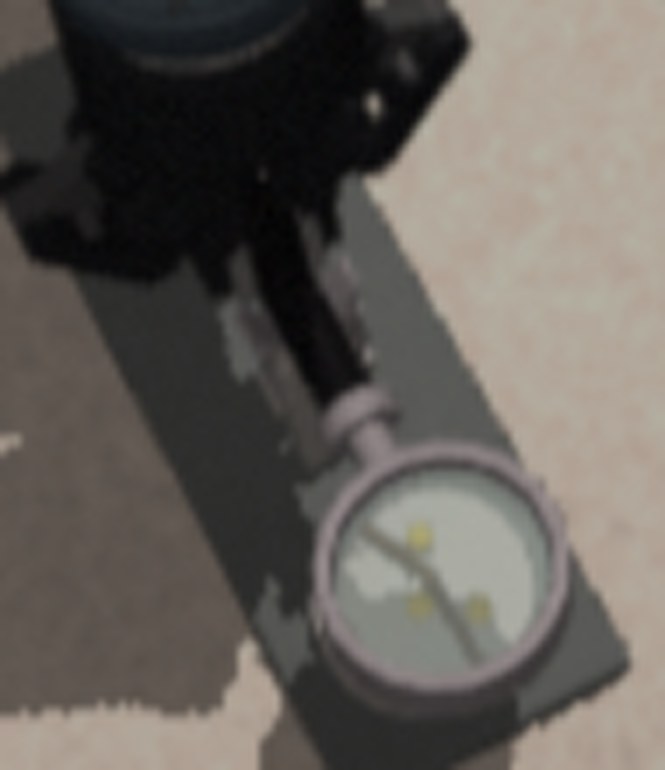

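Call:
move_arm(motion=[[[0,0.0015,0],[0,0,0],0.0],[[0,0,0],[0,0,0],0.0],[[0,0,0],[0,0,0],0.0]])

```text
clock: 9.1
eef_pos: [0.5317, -0.2061, 0.0888]
ee_rot: [[-0.143, 0.004, 0.99], [-0.99, -0.002, -0.143], [0.002, -1.0, 0.005]]
ft_force: [2.0, 1.4, 6.8]
grip_width: 0.152
```

Call:
move_arm(motion=[[[0,0.0015,0],[0,0,0],0.0],[[0,0,0],[0,0,0],0.0],[[0,0,0],[0,0,0],0.0]])

```text
clock: 9.35
eef_pos: [0.5308, -0.2056, 0.0861]
ee_rot: [[-0.143, 0.003, 0.99], [-0.99, -0.001, -0.143], [0.001, -1.0, 0.003]]
ft_force: [2.9, 0.5, 2.1]
grip_width: 0.151
```

Call:
move_arm(motion=[[[0,0.0015,0],[0,0,0],0.0],[[0,0,0],[0,0,0],0.0],[[0,0,0],[0,0,0],0.0]])

```text
clock: 9.6
eef_pos: [0.5291, -0.2049, 0.0827]
ee_rot: [[-0.143, -0.001, 0.99], [-0.99, 0.001, -0.143], [-0.0, -1.0, -0.001]]
ft_force: [2.0, -0.8, -2.3]
grip_width: 0.15
```

It has snapped in: force rose to about 11 N net and then fell to about -1 N. I'll press on to the saddles.

Call:
move_arm(motion=[[[0,0.001,0],[0,0,0],0.0],[[0,0,0],[0,0,0],0.0],[[0,0,0],[0,0,0],0.0]])

```text
clock: 9.85
eef_pos: [0.5289, -0.2047, 0.0816]
ee_rot: [[-0.143, -0.002, 0.99], [-0.99, 0.001, -0.143], [-0.001, -1.0, -0.002]]
ft_force: [1.3, -0.1, -6.0]
grip_width: 0.149
```

Call:
move_arm(motion=[[[0,0.001,0],[0,0,0],0.0],[[0,0,0],[0,0,0],0.0],[[0,0,0],[0,0,0],0.0]])

```text
clock: 10.1
eef_pos: [0.5291, -0.2048, 0.0809]
ee_rot: [[-0.143, -0.002, 0.99], [-0.99, 0.001, -0.143], [-0.001, -1.0, -0.002]]
ft_force: [-0.1, -0.5, -4.6]
grip_width: 0.149
```

Call:
move_arm(motion=[[[0,0.001,0],[0,0,0],0.0],[[0,0,0],[0,0,0],0.0],[[0,0,0],[0,0,0],0.0]])

```text
clock: 10.35
eef_pos: [0.5293, -0.2049, 0.0806]
ee_rot: [[-0.143, -0.001, 0.99], [-0.99, 0.001, -0.143], [-0.0, -1.0, -0.002]]
ft_force: [-4.1, 0.3, -0.8]
grip_width: 0.152
```

Call:
move_arm(motion=[[[0,0.0015,0],[0,0,0],0.0],[[0,0,0],[0,0,0],0.0],[[0,0,0],[0,0,0],0.0]])

```text
clock: 10.6
eef_pos: [0.5294, -0.2049, 0.0805]
ee_rot: [[-0.143, -0.002, 0.99], [-0.99, 0.001, -0.143], [-0.0, -1.0, -0.002]]
ft_force: [-9.4, 3.4, 10.0]
grip_width: 0.146
```

Call:
move_arm(motion=[[[0,0.0015,0],[0,0,0],0.0],[[0,0,0],[0,0,0],0.0],[[0,0,0],[0,0,0],0.0]])

```text
clock: 10.85
eef_pos: [0.5294, -0.205, 0.0804]
ee_rot: [[-0.143, -0.003, 0.99], [-0.99, 0.001, -0.143], [-0.0, -1.0, -0.003]]
ft_force: [-12.8, 5.8, 17.7]
grip_width: 0.147
```

```bash
python3 - <<'E'
from h import *
c=cap('scene','s9'); crop('s9',230,290,325,400,7,'s9c'); s=bot.read_state(); print(s['eef_pos'],s['ee_rot'],s['grip_width'],s['ft_force'],s['torque'])
E
```

```text
[ 0.52943188 -0.20498408  0.08041436] [[-1.42765152e-01 -2.62106317e-03  9.89753121e-01]
 [-9.89756496e-01  8.18913779e-04 -1.42763470e-01]
 [-4.36330395e-04 -9.99996230e-01 -2.71112665e-03]] 0.14566285227656786 [-12.78497493   5.56705917  18.5692591 ] [ 0.93446594  2.22021883 -0.07159287]
```

View pics/s9c.png

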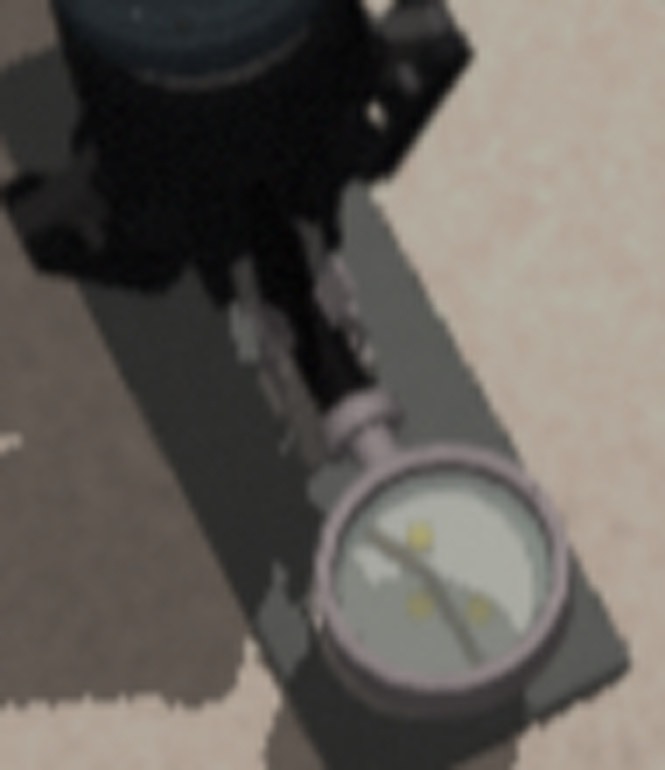

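Fully home: z has stopped at 0.0804 against the predicted 0.0806, and the force climbs steeply. I'll relax the press and then slide back.

Call:
move_arm(motion=[[[0,-0.002,-0.001],[0,0,0],0.0],[[0,-0.001,-0.001],[0,0,0],0.0],[[0,0,0],[0,0,0],0.0],[[0,0,0],[0,0,0],0.0]])

```text
clock: 11.23
eef_pos: [0.5284, -0.2049, 0.0808]
ee_rot: [[-0.143, 0.001, 0.99], [-0.99, -0.0, -0.143], [0.0, -1.0, 0.001]]
ft_force: [2.0, 0.9, -3.4]
grip_width: 0.147
```

Call:
move_arm(motion=[[[0,0,-0.002],[0,0,0],0.0],[[0,0,0],[0,0,0],0.0],[[0,0,0],[0,0,0],0.0]])

```text
clock: 11.48
eef_pos: [0.5261, -0.2046, 0.0808]
ee_rot: [[-0.143, 0.001, 0.99], [-0.99, -0.0, -0.143], [0.0, -1.0, 0.001]]
ft_force: [3.2, 0.2, -3.8]
grip_width: 0.15
```

Call:
move_arm(motion=[[[0,0,-0.002],[0,0,0],0.0],[[0,0,0],[0,0,0],0.0],[[0,0,0],[0,0,0],0.0]])

```text
clock: 11.73
eef_pos: [0.5239, -0.2043, 0.0807]
ee_rot: [[-0.143, 0.0, 0.99], [-0.99, -0.0, -0.143], [0.0, -1.0, 0.0]]
ft_force: [2.1, 0.3, -4.4]
grip_width: 0.147
```

```bash
python3 - <<'E'
from h import *
c=cap('scene','s10'); crop('s10',230,290,325,400,7,'s10c'); s=bot.read_state(); print(s['eef_pos'],s['ft_force'],s['torque'])
E
```

```text
[ 0.52386767 -0.20428856  0.08073704] [ 4.26268592  0.98166642 -3.86338272] [ 0.09372055 -0.57963951  0.05881509]
```

View pics/s10c.png

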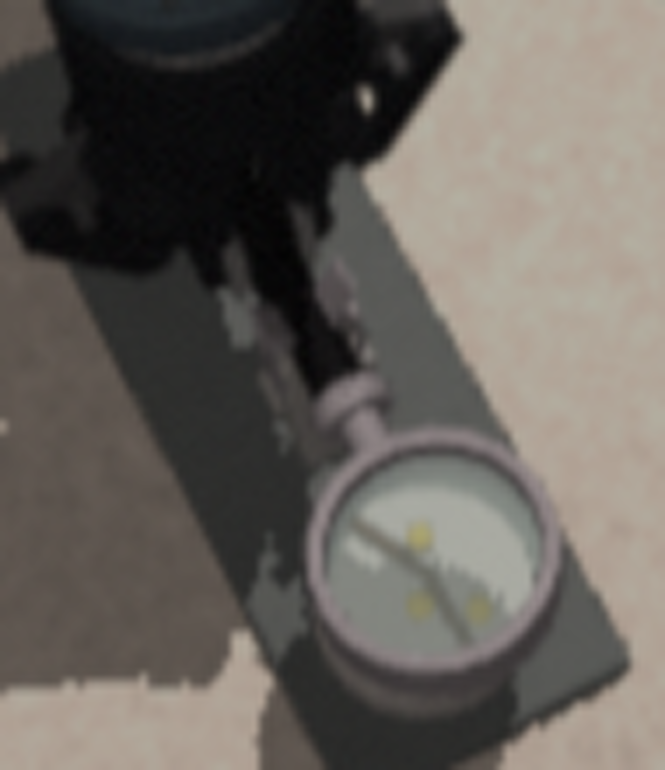

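Call:
move_arm(motion=[[[0,0.001,-0.002],[0,0,0],0.0],[[0,0,0],[0,0,0],0.0],[[0,0,0],[0,0,0],0.0]])

```text
clock: 12.03
eef_pos: [0.5231, -0.2042, 0.0807]
ee_rot: [[-0.144, 0.003, 0.99], [-0.99, -0.001, -0.144], [0.0, -1.0, 0.003]]
ft_force: [5.5, 1.7, -1.1]
grip_width: 0.148
```

Call:
move_arm(motion=[[[0,0,-0.0015],[0,0,0],0.0],[[0,0,0],[0,0,0],0.0],[[0,0,0],[0,0,0],0.0]])

```text
clock: 12.28
eef_pos: [0.5214, -0.2039, 0.0806]
ee_rot: [[-0.144, 0.003, 0.99], [-0.99, -0.001, -0.144], [0.0, -1.0, 0.003]]
ft_force: [5.9, 1.5, -1.4]
grip_width: 0.149
```

Call:
move_arm(motion=[[[0,0,-0.0015],[0,0,0],0.0],[[0,0,0],[0,0,0],0.0],[[0,0,0],[0,0,0],0.0]])

```text
clock: 12.53
eef_pos: [0.5199, -0.2037, 0.0806]
ee_rot: [[-0.143, 0.003, 0.99], [-0.99, -0.001, -0.143], [0.0, -1.0, 0.003]]
ft_force: [4.1, 1.4, -1.1]
grip_width: 0.148
```

Call:
move_arm(motion=[[[0,0,-0.0015],[0,0,0],0.0],[[0,0,0],[0,0,0],0.0],[[0,0,0],[0,0,0],0.0]])

```text
clock: 12.78
eef_pos: [0.5184, -0.2035, 0.0807]
ee_rot: [[-0.143, 0.003, 0.99], [-0.99, -0.001, -0.143], [0.0, -1.0, 0.003]]
ft_force: [4.6, 1.9, -0.7]
grip_width: 0.146
```

Call:
move_arm(motion=[[[0,0,-0.001],[0,0,0],0.0],[[0,0,0],[0,0,0],0.0],[[0,0,0],[0,0,0],0.0]])

```text
clock: 13.03
eef_pos: [0.5175, -0.2034, 0.0806]
ee_rot: [[-0.144, 0.003, 0.99], [-0.99, -0.001, -0.143], [0.0, -1.0, 0.003]]
ft_force: [5.8, 2.0, -1.3]
grip_width: 0.15
```

Call:
move_arm(motion=[[[0,0,-0.001],[0,0,0],0.0],[[0,0,0],[0,0,0],0.0],[[0,0,0],[0,0,0],0.0]])

```text
clock: 13.28
eef_pos: [0.5166, -0.2032, 0.0807]
ee_rot: [[-0.143, 0.003, 0.99], [-0.99, -0.001, -0.143], [0.0, -1.0, 0.003]]
ft_force: [5.8, 2.4, -1.7]
grip_width: 0.151
```

Call:
move_arm(motion=[[[0,0,-0.001],[0,0,0],0.0],[[0,0,0],[0,0,0],0.0],[[0,0,0],[0,0,0],0.0]])

```text
clock: 13.53
eef_pos: [0.5158, -0.2032, 0.0807]
ee_rot: [[-0.144, 0.003, 0.99], [-0.99, -0.001, -0.144], [0.0, -1.0, 0.004]]
ft_force: [7.1, 1.5, -1.6]
grip_width: 0.147
```

```bash
python3 - <<'E'
from h import *
c=cap('scene','s11'); crop('s11',230,270,325,400,6,'s11c'); s=bot.read_state(); print(s['eef_pos'],s['ft_force'],s['torque'])
E
```

```text
[ 0.51578503 -0.20316365  0.0806741 ] [ 6.27694345  1.80990756 -2.00185378] [ 0.29709266 -1.00405517  0.04580326]
```

View pics/s11c.png

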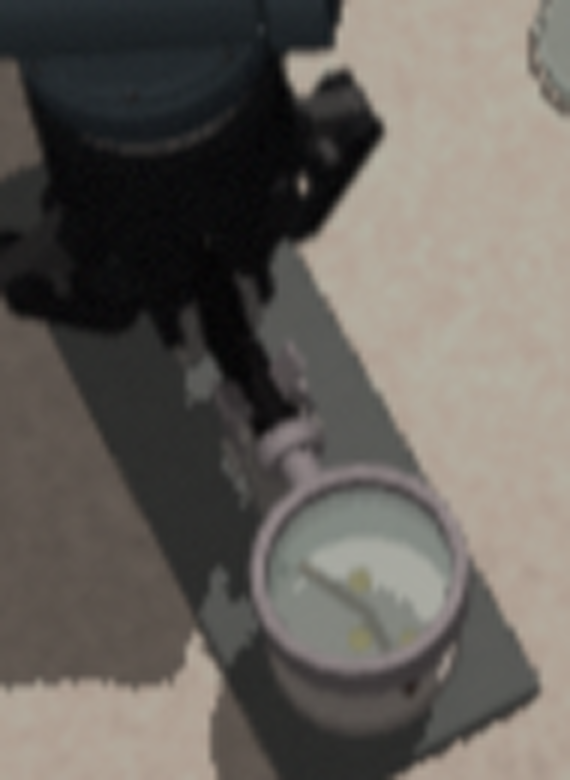

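Call:
move_arm(motion=[[[0,0,-0.001],[0,0,0],0.0],[[0,0,0],[0,0,0],0.0],[[0,0,0],[0,0,0],0.0]])

```text
clock: 13.83
eef_pos: [0.5149, -0.203, 0.0807]
ee_rot: [[-0.144, 0.004, 0.99], [-0.99, -0.001, -0.144], [0.0, -1.0, 0.004]]
ft_force: [7.2, 1.3, -1.7]
grip_width: 0.148
```

Call:
move_arm(motion=[[[0,0,-0.001],[0,0,0],0.0],[[0,0,0],[0,0,0],0.0],[[0,0,0],[0,0,0],0.0]])

```text
clock: 14.08
eef_pos: [0.5141, -0.203, 0.0807]
ee_rot: [[-0.144, 0.004, 0.99], [-0.99, -0.001, -0.144], [0.0, -1.0, 0.004]]
ft_force: [7.1, 1.7, -3.1]
grip_width: 0.143
```

Call:
move_arm(motion=[[[0,0,-0.001],[0,0,0],0.0],[[0,0,0],[0,0,0],0.0],[[0,0,0],[0,0,0],0.0]])

```text
clock: 14.33
eef_pos: [0.5138, -0.2029, 0.0808]
ee_rot: [[-0.144, 0.006, 0.99], [-0.99, -0.002, -0.144], [0.001, -1.0, 0.006]]
ft_force: [10.7, 1.4, -5.3]
grip_width: 0.15
```

```bash
python3 - <<'E'
from h import *
s=bot.read_state(); print(s['eef_pos'],s['ft_force'],s['torque'])
E
```

```text
[ 0.51380695 -0.20294443  0.08075685] [10.73545851  1.42384307 -5.30236774] [ 0.16586503 -1.6305861  -0.05546344]
```

Call:
move_arm(motion=[[[0,0.0015,-0.0005],[0,0,0],0.0],[[0,0,0],[0,0,0],0.0],[[0,0,0],[0,0,0],0.0]])

```text
clock: 14.58
eef_pos: [0.5138, -0.203, 0.0806]
ee_rot: [[-0.144, 0.007, 0.99], [-0.99, -0.002, -0.144], [0.001, -1.0, 0.007]]
ft_force: [8.4, 3.1, 3.1]
grip_width: 0.15
```

```bash
python3 - <<'E'
from h import *
s=bot.read_state(); print(s['eef_pos'],s['ft_force'],s['torque'])
E
```

```text
[ 0.51383044 -0.20298897  0.0806441 ] [8.42876509 3.1102807  3.06088614] [ 0.57706897 -1.2826359  -0.00146383]
```

Call:
move_arm(motion=[[[0,0,0.0008],[0,0,0],0.0],[[0,0,0.0004],[0,0,0],0.0],[[0,0,0],[0,0,0],0.0],[[0,0,0],[0,0,0],0.0]])

```text
clock: 14.92
eef_pos: [0.5139, -0.203, 0.0806]
ee_rot: [[-0.144, 0.004, 0.99], [-0.99, -0.001, -0.144], [0.0, -1.0, 0.004]]
ft_force: [2.5, 3.6, 7.8]
grip_width: 0.153
```

```bash
python3 - <<'E'
from h import *
s=bot.read_state(); print(s['eef_pos'],s['ft_force'],s['torque'])
E
```

```text
[ 0.51388137 -0.20296189  0.08059967] [2.49121866 3.60473785 7.82033841] [ 0.66264134 -0.32986414 -0.0335088 ]
```

Call:
move_arm(motion=[[[-0.0005,-0.0012,0],[0,0,0],0.0],[[0,0,0],[0,0,0],0.0],[[0,0,0],[0,0,0],0.0]], newtons=40)

```text
clock: 15.17
eef_pos: [0.5139, -0.2029, 0.0807]
ee_rot: [[-0.143, 0.004, 0.99], [-0.99, -0.002, -0.143], [0.002, -1.0, 0.004]]
ft_force: [5.9, 0.7, -1.9]
grip_width: 0.149
```

Call:
move_arm(motion=[[[0,0,0],[0,0,0],0.02],[[0,0,0],[0,0,0],0.035],[[0,0,0],[0,0,0],0.045],[[0,0,0],[0,0,0],0.045],[[0,0,0],[0,0,0],0.045],[[0,0,0],[0,0,0],0.045]])

```text
clock: 15.67
eef_pos: [0.512, -0.2021, 0.0793]
ee_rot: [[-0.143, -0.0, 0.99], [-0.99, 0.0, -0.143], [-0.0, -1.0, -0.0]]
ft_force: [0.7, 0.2, -1.0]
grip_width: 0.526
```

```bash
python3 - <<'E'
from h import *
c=cap('scene','s12'); crop('s12',230,270,325,400,6,'s12c'); s=bot.read_state(); print(s['eef_pos'],s['ft_force'],s['torque'],s['grip_width'])
E
```

```text
[ 0.5120556  -0.20206721  0.07929076] [-1.04076291  0.47074249  0.14108154] [-0.01176489 -0.01586343 -0.00253006] 0.5305997383603716
```

View pics/s12c.png

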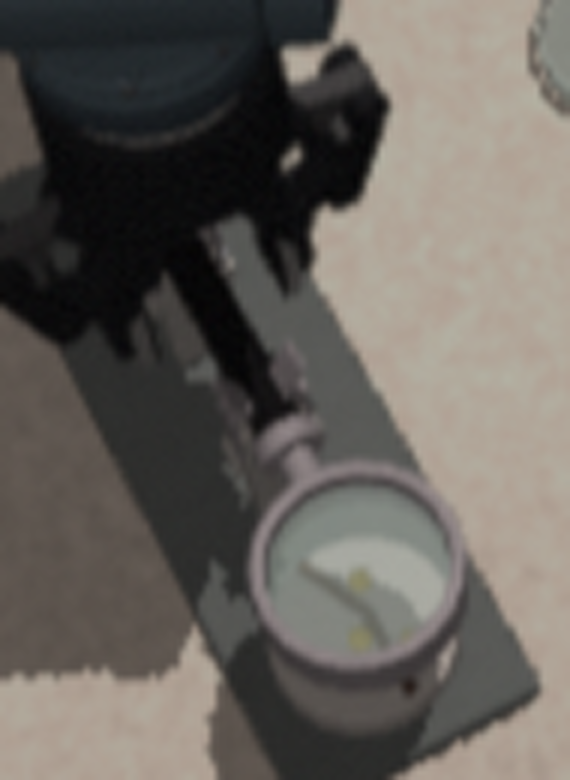

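Call:
move_arm(motion=[[[0,-0.01,0],[0,0,0],0.045],[[0,-0.02,0],[0,0,0],0.045],[[0,-0.03,0],[0,0,0],0.045],[[0,-0.03,0],[0,0,0],0.045],[[0,-0.02,0],[0,0,0],0.045],[[-0.03,-0.01,-0.01],[0,0,0],0.045],[[-0.035,0,-0.01],[0,0,0],0.045],[[-0.035,0,-0.01],[0,0,0],0.045],[[-0.035,0,-0.01],[0,0,0],0.045],[[-0.02,0,0],[0,0,0],0.045]])

```text
clock: 16.55
eef_pos: [0.4936, -0.04, 0.2]
ee_rot: [[-0.142, 0.0, 0.99], [-0.99, 0.001, -0.142], [-0.001, -1.0, -0.0]]
ft_force: [0.2, 0.0, 0.0]
grip_width: 0.525
```

```bash
python3 - <<'E'
from h import *
c=cap('scene','s13'); crop('s13',220,255,325,400,5,'s13c'); c=cap('top','t13'); crop('t13',370,150,440,260,6,'t13c');s=bot.read_state(); print(s['eef_pos'],s['ft_force'])
E
```

```text
[ 0.49471451 -0.04045055  0.20017228] [ 0.50536048 -0.5783312   0.2212456 ]
```

View pics/s13c.png

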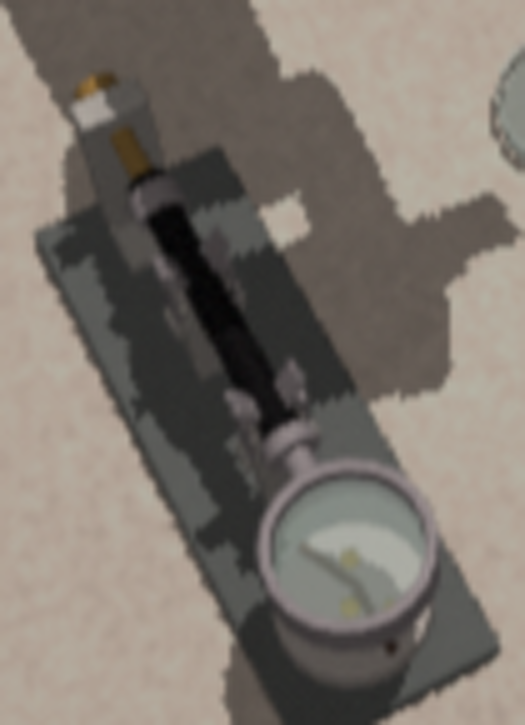

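View pics/t13c.png

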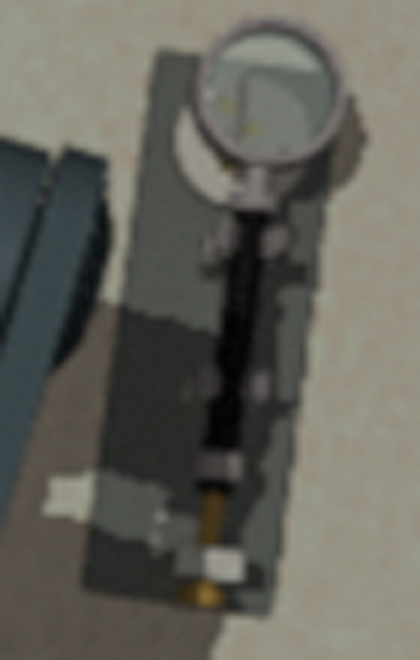

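```bash
cat > k3.py <<'E'
from m import *
print('=====')
s2=dict(np.load('pics/scene0.npz'));
def pr(cam,q,x0,y0,k,pitch_r,pitch_f):
    # stand origin offset -4.5 along x from plate centre
    for nm,x,z in (('lensrim',.093,.0115),('collar c',.043,0),('collar rear',.039,0),('hnd rear/cap front',-.071,0),('cap rear',-.083,0)):
        X=x+.008  # magnifier origin stand x: collar rear 47
        ax=.09+ (pitch_f*(X+.033)+pitch_r*(.033-X))/.066
        p=(X-.0045,.0004,ax+z)
        c_,s_=np.cos(q[2]),np.sin(q[2]);P=[q[0]+c_*p[0]-s_*p[1],q[1]+s_*p[0]+c_*p[1],p[2]]
        u,v=proj(cam,P);print('  ',nm,round((u-x0+.5)*k-.5),round((v-y0+.5)*k-.5))
for r,f in((0,0),(.004,0),(0,.004)):
    print('rear,front lift',r,f);print(' scene');pr(s,(.5271,-.2033,-.1466),220,255,5,r,f);print(' top');pr(t,(.5234,-.205,-.1404),370,150,6,r,f)
E
python3 k3.py | sed '1,/=====/d'
python3 - <<'E'
from h import *
crop('s13',235,280,315,345,9,'s13d')
crop('s13',265,325,315,390,11,'s13e')
E
```

```text
rear,front lift 0 0
 scene
   lensrim 350 545
   collar c 293 448
   collar rear 288 439
   hnd rear/cap front 168 216
   cap rear 156 193
 top
   lensrim 271 91
   collar c 252 205
   collar rear 251 214
   hnd rear/cap front 218 456
   cap rear 215 483
rear,front lift 0.004 0
 scene
   lensrim 350 550
   collar c 293 449
   collar rear 288 440
   hnd rear/cap front 166 209
   cap rear 154 185
 top
   lensrim 269 93
   collar c 252 206
   collar rear 251 214
   hnd rear/cap front 220 455
   cap rear 217 481
rear,front lift 0 0.004
 scene
   lensrim 348 537
   collar c 292 442
   collar rear 287 434
   hnd rear/cap front 169 218
   cap rear 157 196
 top
   lensrim 274 87
   collar c 254 203
   collar rear 253 212
   hnd rear/cap front 218 456
   cap rear 214 483
```

View pics/s13d.png

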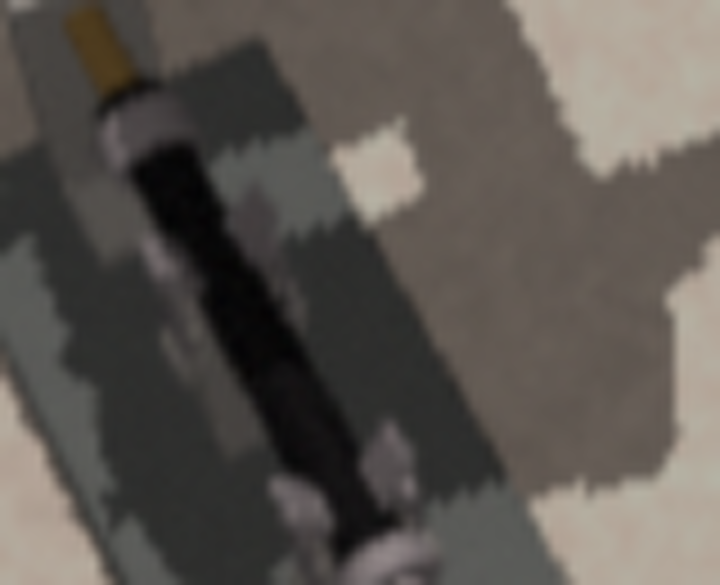

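View pics/s13e.png

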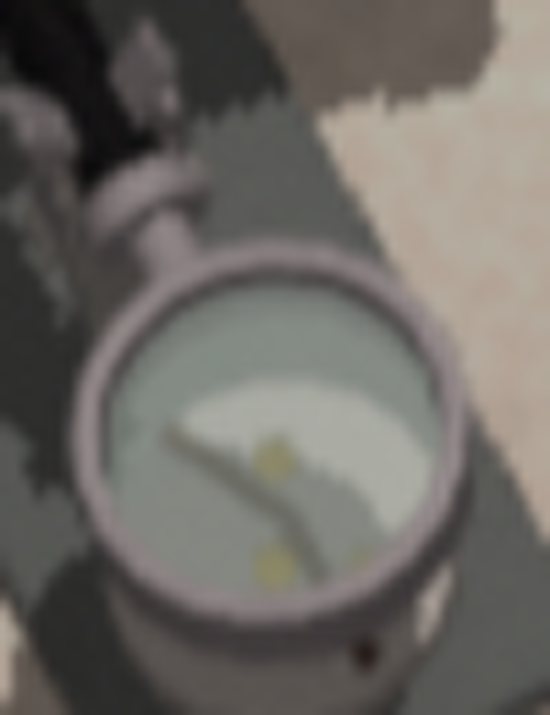

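The picture shows the cap on the tip and the lens over the stage, but it doesn't rule out the rear hanging a few mm. I'll check by pressing lightly with shut fingertips between the clips. A seated handle top should be felt at z ≈ 0.098.

Call:
move_arm(motion=[[[0.02,0,0.005],[0,0,0],0.0],[[0.03,0,0.007],[0,0,0],0.0],[[0.035,0,0.008],[0,0,0],0.0],[[0.035,0,0.008],[0,0,0],0.0],[[0.025,0,0.005],[0,0,0],0.0],[[0.0131,0,0.0029],[0,0,0],0.0],[[0,0,0],[0,0,0],0.0],[[0,0,0],[0,0,0],0.0],[[0,0,0],[0,0,0],0.0]])

```text
clock: 17.4
eef_pos: [0.5075, -0.2038, 0.1993]
ee_rot: [[-0.143, -0.0, 0.99], [-0.99, 0.001, -0.143], [-0.001, -1.0, -0.0]]
ft_force: [-0.6, 0.8, -0.2]
grip_width: 0.002
```

```bash
python3 - <<'E'
from h import *
s=bot.read_state(); print(s['eef_pos'],s['ee_rot'],s['ft_force'],s['grip_width'])
E
```

```text
[ 0.50754235 -0.20380493  0.19927842] [[-1.42874363e-01 -3.94308905e-04  9.89740754e-01]
 [-9.89740691e-01  5.93278397e-04 -1.42874117e-01]
 [-5.30855272e-04 -9.99999746e-01 -4.75027841e-04]] [-0.59433766  0.76949292 -0.20153037] 0.0018470324055186176
```

Call:
move_arm(motion=[[[-0.0017,0.015,0],[0,0,0],0.0],[[0,0.025,0],[0,0,0],0.0],[[0,0.025,0],[0,0,0],0.0],[[0,0.015,0],[0,0,0],0.0],[[0,0.008,0],[0,0,0],0.0],[[0,0,0],[0,0,0],0.0],[[0,0,0],[0,0,0],0.0]])

```text
clock: 17.98
eef_pos: [0.5083, -0.2023, 0.1118]
ee_rot: [[-0.142, 0.0, 0.99], [-0.99, -0.0, -0.142], [0.0, -1.0, 0.0]]
ft_force: [-0.6, 0.1, 0.5]
grip_width: -0.004
```

Call:
move_arm(motion=[[[0,0.004,0],[0,0,0],0.0],[[0,0.003,0],[0,0,0],0.0],[[0,0,0],[0,0,0],0.0],[[0,0,0],[0,0,0],0.0]])

```text
clock: 18.32
eef_pos: [0.5082, -0.203, 0.1047]
ee_rot: [[-0.143, 0.001, 0.99], [-0.99, -0.0, -0.143], [0.0, -1.0, 0.001]]
ft_force: [-0.4, 0.5, 0.1]
grip_width: -0.002
```

Call:
move_arm(motion=[[[0,0.002,0],[0,0,0],0.0],[[0,0,0],[0,0,0],0.0],[[0,0,0],[0,0,0],0.0]])

```text
clock: 18.57
eef_pos: [0.5079, -0.2029, 0.1023]
ee_rot: [[-0.143, -0.0, 0.99], [-0.99, 0.0, -0.143], [-0.0, -1.0, -0.0]]
ft_force: [0.3, -0.5, 0.2]
grip_width: 0.002
```

Call:
move_arm(motion=[[[0,0.0015,0],[0,0,0],0.0],[[0,0,0],[0,0,0],0.0],[[0,0,0],[0,0,0],0.0]])

```text
clock: 18.82
eef_pos: [0.5079, -0.2028, 0.1007]
ee_rot: [[-0.143, -0.0, 0.99], [-0.99, 0.0, -0.143], [-0.0, -1.0, -0.0]]
ft_force: [0.3, 0.2, 0.4]
grip_width: -0.003
```

Call:
move_arm(motion=[[[0,0.001,0],[0,0,0],0.0],[[0,0,0],[0,0,0],0.0],[[0,0,0],[0,0,0],0.0]])

```text
clock: 19.07
eef_pos: [0.5079, -0.2029, 0.0998]
ee_rot: [[-0.143, -0.0, 0.99], [-0.99, 0.0, -0.143], [-0.0, -1.0, -0.0]]
ft_force: [0.4, -1.2, 0.7]
grip_width: 0.001
```

Call:
move_arm(motion=[[[0,0.001,0],[0,0,0],0.0],[[0,0,0],[0,0,0],0.0],[[0,0,0],[0,0,0],0.0]])

```text
clock: 19.32
eef_pos: [0.5079, -0.2028, 0.0988]
ee_rot: [[-0.143, -0.0, 0.99], [-0.99, 0.0, -0.143], [-0.0, -1.0, -0.0]]
ft_force: [0.7, 0.4, 0.1]
grip_width: -0.0
```

Call:
move_arm(motion=[[[0,0.001,0],[0,0,0],0.0],[[0,0,0],[0,0,0],0.0],[[0,0,0],[0,0,0],0.0]])

```text
clock: 19.57
eef_pos: [0.5081, -0.203, 0.098]
ee_rot: [[-0.143, 0.0, 0.99], [-0.99, -0.0, -0.143], [0.0, -1.0, 0.0]]
ft_force: [0.7, 0.5, 1.9]
grip_width: 0.003
```

Call:
move_arm(motion=[[[0,0.001,0],[0,0,0],0.0],[[0,0,0],[0,0,0],0.0],[[0,0,0],[0,0,0],0.0]])

```text
clock: 19.82
eef_pos: [0.5082, -0.203, 0.0978]
ee_rot: [[-0.143, -0.0, 0.99], [-0.99, -0.0, -0.143], [0.0, -1.0, 0.0]]
ft_force: [-2.4, 1.7, 6.0]
grip_width: -0.001
```

Call:
move_arm(motion=[[[0,0.001,0],[0,0,0],0.0],[[0,0,0],[0,0,0],0.0],[[0,0,0],[0,0,0],0.0]])

```text
clock: 20.07
eef_pos: [0.5082, -0.203, 0.0977]
ee_rot: [[-0.143, -0.0, 0.99], [-0.99, -0.0, -0.143], [0.0, -1.0, -0.0]]
ft_force: [-5.1, 2.9, 12.5]
grip_width: 0.001
```

Rigid at 0.0978, so the rear is home. I'll make the same check nearer the front clip.

Call:
move_arm(motion=[[[0,-0.003,0],[0,0,0],0.0],[[0,-0.003,0],[0,0,0],0.0],[[0,0,0.01],[0,0,0],0.0],[[0,0,0.011],[0,0,0],0.0],[[0,0,0],[0,0,0],0.0],[[0,0.002,0],[0,0,0],0.0],[[0,0,0],[0,0,0],0.0],[[0,0,0],[0,0,0],0.0]])

```text
clock: 20.73
eef_pos: [0.5282, -0.2055, 0.0992]
ee_rot: [[-0.143, -0.001, 0.99], [-0.99, 0.001, -0.143], [-0.001, -1.0, -0.001]]
ft_force: [0.4, -0.1, -0.6]
grip_width: 0.001
```

Call:
move_arm(motion=[[[0,0.001,0],[0,0,0],0.0],[[0,0,0],[0,0,0],0.0],[[0,0,0],[0,0,0],0.0]])

```text
clock: 20.98
eef_pos: [0.5285, -0.2058, 0.0987]
ee_rot: [[-0.143, -0.0, 0.99], [-0.99, 0.0, -0.143], [-0.0, -1.0, -0.0]]
ft_force: [0.6, -0.2, 0.2]
grip_width: -0.004
```

Call:
move_arm(motion=[[[0,0.001,0],[0,0,0],0.0],[[0,0,0],[0,0,0],0.0],[[0,0,0],[0,0,0],0.0]])

```text
clock: 21.23
eef_pos: [0.5288, -0.206, 0.0979]
ee_rot: [[-0.143, 0.0, 0.99], [-0.99, -0.0, -0.143], [0.0, -1.0, 0.0]]
ft_force: [-0.2, -0.8, 0.0]
grip_width: 0.0
```

Call:
move_arm(motion=[[[0,0.001,0],[0,0,0],0.0],[[0,0,0],[0,0,0],0.0],[[0,0,0],[0,0,0],0.0]])

```text
clock: 21.48
eef_pos: [0.5289, -0.206, 0.0978]
ee_rot: [[-0.143, -0.0, 0.99], [-0.99, -0.0, -0.143], [0.0, -1.0, -0.0]]
ft_force: [-3.0, 1.3, 5.5]
grip_width: -0.001
```

Call:
move_arm(motion=[[[0,0.001,0],[0,0,0],0.0],[[0,0,0],[0,0,0],0.0],[[0,0,0],[0,0,0],0.0]])

```text
clock: 21.73
eef_pos: [0.529, -0.206, 0.0977]
ee_rot: [[-0.143, -0.0, 0.99], [-0.99, -0.0, -0.143], [0.0, -1.0, -0.0]]
ft_force: [-6.4, 3.0, 11.6]
grip_width: 0.0
```

Same height (0.0978) at both places, so the handle is level and seated. I'll retreat and look.

Call:
move_arm(motion=[[[0,-0.003,0],[0,0,0],0.0],[[0,-0.02,0],[0,0,0],0.0],[[0,-0.035,0],[0,0,0],0.0],[[0,-0.035,0],[0,0,0],0.0],[[-0.03,-0.01,-0.01],[0,0,0],0.0],[[-0.035,0,-0.01],[0,0,0],0.0],[[-0.035,0,-0.01],[0,0,0],0.0],[[-0.035,0,-0.01],[0,0,0],0.0],[[-0.02,0,0],[0,0,0],0.0],[[0,0,0],[0,0,0],0.0]])

```text
clock: 22.57
eef_pos: [0.5109, -0.0434, 0.1986]
ee_rot: [[-0.139, -0.0, 0.99], [-0.99, 0.001, -0.139], [-0.001, -1.0, -0.0]]
ft_force: [-0.9, -0.1, -0.4]
grip_width: 0.001
```

```bash
python3 - <<'E'
from h import *
c=cap('scene','s14'); c=cap('top','t14'); 
a=cv2.resize(cv2.imread('pics/s13.png')[280:345,235:290],None,fx=7,fy=7,interpolation=2);b=cv2.resize(cv2.imread('pics/s14.png')[280:345,235:290],None,fx=7,fy=7,interpolation=2)
cv2.imwrite('pics/cmp.png',np.hstack([a,b]))
s=bot.read_state(); print(s['eef_pos'],s['ft_force'])
# shift of ring/collar between s13 and s14
A=cv2.imread('pics/s13.png',0);B=cv2.imread('pics/s14.png',0)
for n in('s13','s14'): pass
T=A[330:385,268:312];r=cv2.matchTemplate(B[320:395,258:322],T,cv2.TM_CCOEFF_NORMED);print(r.max(),np.unravel_index(r.argmax(),r.shape),'(10,10)=no shift', r[9:12,9:12].round(3))
E
```

```text
[ 0.51137026 -0.04642595  0.19880736] [-0.38384349 -0.72457811  0.38942574]
0.8957866 (np.int64(10), np.int64(10)) (10,10)=no shift [[0.813 0.849 0.815]
 [0.851 0.896 0.853]
 [0.837 0.873 0.839]]
```

View pics/cmp.png

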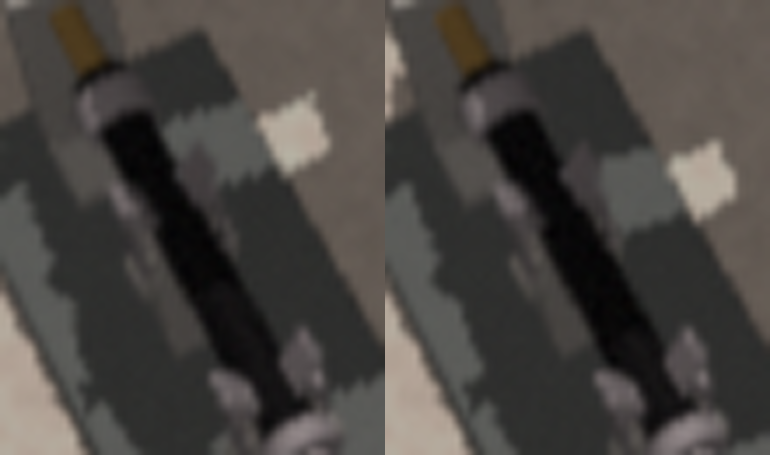

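View pics/s14.png

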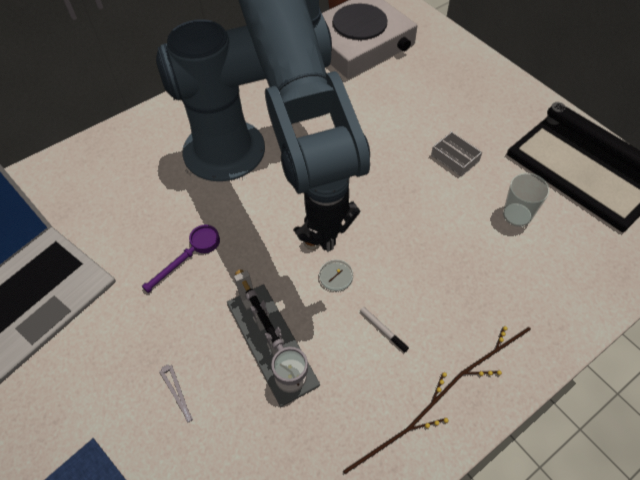

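```bash
python3 - <<'E'
from h import *
K=8
def g(n): return cv2.resize(cv2.imread(f'pics/{n}.png')[310:400,250:325],None,fx=K,fy=K,interpolation=cv2.INTER_CUBIC)
ref=g('s13'); 
# ring centre in s13 px (289.1,364.2) outer radius ~17.9
cx,cy=(289.1-250+.5)*K,(364.2-310+.5)*K
yy,xx=np.mgrid[:ref.shape[0],:ref.shape[1]]
r=np.hypot((xx-cx)/17.9,(yy-cy)/18.1)/K
m=((r>.85)&(r<1.0)).astype(np.float32)
x0,x1,y0,y1=int(cx-19*K),int(cx+19*K),int(cy-19*K),int(cy+19*K)
M=cv2.merge([m[y0:y1,x0:x1]]*3)
for n in('s9','s10','s11','s12','s13','s14'):
    im=g(n); R=cv2.matchTemplate(im,ref[y0:y1,x0:x1],cv2.TM_CCOEFF_NORMED,mask=M); R[~np.isfinite(R)]=-1
    _,v,_,p=cv2.minMaxLoc(R); print(n,round(v,3),(p[0]-x0)/K,(p[1]-y0)/K)
E
```

```text
s9 0.932 3.625 6.875
s10 0.961 2.25 4.375
s11 0.983 0.25 0.75
s12 0.999 0.0 0.0
s13 1.0 0.0 0.0
s14 0.999 0.0 0.0
```

The ring hasn't moved between the last three pictures. Its total travel (0.51 px per mm) puts it within about 0.4 mm of the fully pressed stop. I'll hand it in.

```bash
python3 -c "
from station import bot
print(bot.sign_off())"
```

```text
the job is handed in; nothing more can be done
None
```

The magnifier is mounted on the stand, with its lens level over the stage and its end cap holding the stop's tip in. I handed the job in at about 22.7 s on the robot's clock, with the arm well clear.

**Pressing in:** I carried the magnifier over the clips and pressed it down. The force rose to about 11 N and then fell as the lips snapped over the handle. I then pressed it on to the saddles, where the highest reading was 18.6 N vertical, about 23 N in all with the sideways part.

**Sliding back:** Sliding took about 5–7 N. The force began to rise about 3 mm before the handle stopped rigidly, which fits the tip's 3 mm of travel. The highest push while sliding was about 12 N. I eased the push off before opening the fingers.

**Last checks:**
- **Seating:** pressing lightly with shut fingertips near each clip met rigid contact at 97.8 mm both times, and a seated handle's top is at 98 mm. Both saddles are therefore home and the handle is level.
- **Position:** the lens ring had not shifted in the pictures after release. By picture, the handle rests within about 0.4 mm of where the stop went rigid.
- **Other things on the bench:** none of them looks moved in the last scene picture.

**Disagreements:** the two cameras placed the stand about 4 mm apart. The clips sat about 4.5 mm behind the plate's centre, so I lined up on the clips themselves. The first picture after release hinted that the rear might be riding high, which the fingertip presses ruled out.

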